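# Clamp a surround speaker onto its stand head

### The job

Put the small surround speaker on the steel stand head: slide its forked tongue under the T-knob's washer until the fork is home against the post, with the speaker lying flat and in line with the slab. Then screw the T-knob down clockwise until it stops tight on the tongue, and let go. Leave the remotes and the mug where they are.

Things in the scene. Friction and masses are not known exactly. Their poses are not given: they have to be found in the camera images.
- stand: Stand head: dark steel slab 250 (x) x 110 (y) x 10 mm, fixed to the table. Origin at the centre of its underside, z up, x along its length. The post stands on the centre line 85 mm from the origin towards +x; the rest of the slab, towards -x, is bare and takes the speaker, which goes in moving along the slab's +x.
- post (a point): Where the axis of the fixed steel post (12 mm diameter) meets the top face of the slab, 10 mm above the table; axes as stand.
- clamp: Steel washer on the post, 44 mm diameter, 7 mm thick, that the T-knob above it presses down: it sinks 2.5 mm per rad turned. Origin on the post's axis, at its underside: 5.6 mm + 2.5 mm x (4.0 - knob) above the slab, so the 6 mm tongue is met and squeezed over about the last 0.2 rad.
- knob (a joint): Turn of the T-knob on its coarse thread, in rad: grows when turned clockwise seen from above, and the knob sinks 2.5 mm per rad. 4.0 is the hard stop, fully tight; it starts between 1.1 and 2.0. It turns stiffly (0.12 N m) and stays where left.
- knob_grip (a point): Centre of the T-knob's black cross bar, on the post's axis, 81 mm above the washer's underside. The bar is 78 mm long (the point's x), 18 mm thick (y), 32 mm high (z): pinch it from above across its 18 mm. Below it is a neck of 22 mm diameter. Its top is at most 120 mm above the table. It stays 70 mm or more above the slab, over the speaker.
- speaker: Loose black speaker, about 0.6 kg: box 150 (x) x 62 (y) x 50 mm, two round drivers on top, on a 6 mm steel plate, 50 mm wide; 56 mm high in all. Origin on the plate's bottom face under the box's centre; z up, x towards the tongue. Balance point about 10 mm from the origin towards the tongue. Hold it across its 62 mm width.
- slot (a point): The speaker's plate runs on past the box's +x end as a forked tongue, 50 mm wide, 6 mm thick, tip 147 mm from speaker, with an open slot 20 mm wide, flared at the mouth, its bottom 104 mm from speaker. This point: on the bottom face, slot's centre line, 110 mm from speaker; over the post's axis when the slot's bottom touches the post. Axes as speaker.
- remote_a: Bystander: grey remote control, 190 x 50 x 18 mm, lying on the table; origin at the centre of its underside.
- remote_b: Bystander: black remote control, 160 x 46 x 18 mm, lying on the table; origin at the centre of its underside.
- mug: Bystander: white mug, 80 mm wide, 90 mm high; origin at the centre of its underside.

How it is judged (in metres and radians):
On the way, in this order (a step that is already met when the one before it is completed fails the run):
1. the speaker lies flat on the slab with its fork home against the post, under a still loose knob (horizontal distance between slot and post below 0.01 m and z of slot in the frame of post below 0.004 m and angle between the x axis of speaker and the x axis of stand, either way round below 0.2 rad and value of joint knob below 3.4 rad), for 0.2 s.
2. the knob is screwed down tight on the tongue (value of joint knob above 3.85 rad and contact force between clamp and speaker above 3 N), for 0.2 s.
At the end, for the whole second after the job is handed in: The speaker lies at rest, flat (within 0.06 rad, bottom face within 4 mm of the slab) and in line with the slab (within 0.2 rad), the slot's point within 10 mm of the post's axis, the knob at 3.85 rad or more and its washer pressing on the tongue with more than 3 N (all of step 2 and horizontal distance between slot and post below 0.01 m and z of slot in the frame of post below 0.004 m and angle between speaker's own z axis and vertical below 0.06 rad and angle between the x axis of speaker and the x axis of stand, either way round below 0.2 rad and linear speed of speaker below 0.02 m/s); the robot touches nothing.
It fails at once if a remote or the mug is moved by more than 30 mm (distance of any of remote_a, remote_b, mug from where it was at the start of the episode above 0.03 m).
It also fails if it takes over 72 s, if anything falls off the work surface, if the arm or the gripper's body presses on something with over 40 N, if the wrist force passes 120 N, or if a joint passes its speed limit or range.

### The arm

A 6-joint arm with a two-finger parallel gripper is mounted at the origin on the work surface. World frame = base frame: x ahead of the robot, y to its left, z up, the work surface at z = 0. Lengths are in mm, angles in degrees, forces in N, time in s.
With the tool pointing down it reaches from about 350 to 850 mm from the base axis. Payload 8.1 kg.
Tool frame: the origin (TCP) lies at the very end of the fingers, on their centre line; the grasp point (between the pads) lies 19 mm behind it (r.grip_depth is the distance from the TCP to the grasp point, in mm); y points along the fingers, z is the direction in which the jaws open and shut, and the axes are right-handed (so a half turn about y gives the same grasp; the last joint's range is limited). The gripper opens to 85 mm and grips with 20 to 120 N. Pads are 22 mm wide; open, the fingers measure 114 mm over their backs; the gripper's body (76 mm by 85 mm) begins 54 mm behind the grasp point. The pads swing forward as they close: fully open they stand 13 mm farther back than shut.
Start: joints at [69.706, 7.471, 85.268, -0, 87.261, -4.893], TCP at [159.323, 578.465, 231.292] pointing down, gripper open.
Joint ranges: [-169.43, 169.43], [-51.17, 129.36], [1.28, 143.12], [-76.62, 256.62], [0, 156.53], [-152.29, 152.29]. Speed limits (degrees/s): [136.94, 136.94, 159.86, 180, 180, 180].

### API

Orientations are given as [roll, pitch, yaw] about the fixed x, y, z axes, in that order (R = Rz(yaw) Ry(pitch) Rx(roll)).
In Python, from bench import readout, eyes, r gives the robot as it stands. The module is installed in compiled form; this text tells all that it offers.
- The arm moves only by the tool move_arm, never from a script. Its argument "motion" is text: rows parted by semicolons, each of 6 numbers parted by spaces: the shift along the world's x, y, z in cm, then the turn, a rotation vector about the world's x, y, z in degrees. A call has 1 to 10 rows; each row is the pose to reach, as a shift and turn from the pose commanded when the call began; what a row does not reach only later rows make up. A row lasts 1/12 s, in which the tool goes at most 41.7 mm and 7.16 degrees, less where a joint would pass 70% of its speed; a pose out of reach is approached as far as the arm can. A call with a gripper value outside its range is refused whole. "fingers" is the finger opening in cm, from 0 to 8.54, set as the call begins (left out, the last holds). The fingers move at their own pace and stop on an object; "squeeze" is the grip in N (left out, the last holds). Time passes only in rows, so rows that repeat a pose let the fingers close. It gives the time, the measured TCP pose, the force and the opening at its end, in the units of the state.
- readout.sense(): the state, without advancing time (a new reading comes with each control period).
- eyes.snapshot(name): name is "scene" or "top" or "wrist"; returns a dict with "image" (420x560x3 uint8, blue, green, red), "fx", "fy", "cx", "cy" (pixels), "world_to_cam" (4x4, takes a point from world to camera coordinates). Camera axes: x right, y down, z forward; pixel columns grow to the right and rows downward; lengths in mm; the calibration is good to about 2 mm. A picture is of the moment at which its call begins. There is no depth.
- r.hand_in(): hands the job in, once; it reports no verdict.
The state is a dict: "time": time; "joint_pos": joint angles; "qd": joint speeds; "joint_efforts": joint torques, N m; "tool_pos": TCP position; "tcp_rot": TCP orientation; "ft_force": force on the tool from outside, world axes, zero at the start; "wrist_torque": the same for the moment, N m; "finger_gap": finger opening in mm.
Only numpy, scipy, OpenCV 4.12 (cv2) and the standard library are available. Lean on these libraries where they do the work, as an engineer would, in place of code of your own. Each camera call takes 0.05 s, during which the arm holds its last target. There are 200 camera calls.

## Working session

There is one attempt and no reset: what is moved stays moved. The work goes in short steps, Python scripts to look and compute and a tool call to move; the robot and the scene stay as the last step left them, time stands still between calls to the robot, and variables do not carry over. Pictures are saved under pics/ and viewed, about 8 in all and at most 12, crops included, and the job is handed in when it is done.

Besides the shell and the picture viewer there is one more tool, called after ">>>" by a JSON object that holds its "name" and its "arguments", one argument or row to a line. move_arm: Moves the arm, as the interface text tells. Its arguments: {"type":"object","properties":{"motion":{"type":"string"},"fingers":{"type":"number"},"squeeze":{"type":"number"}},"required":["motion"]}

```bash
mkdir -p pics
cat > h.py <<'E'
from bench import readout, eyes, r
import numpy as np, cv2
def snap(n,f):
    s=eyes.snapshot(n); cv2.imwrite('pics/'+f+'.png',s['image']); np.savez('pics/'+f,**{k:s[k] for k in s}); return s
def ray(f,u,v,z):
    s=np.load('pics/'+f+'.npz'); W=s['world_to_cam']; R=W[:3,:3];c=-R.T@W[:3,3]
    d=R.T@np.array([(u-s['cx'])/s['fx'],(v-s['cy'])/s['fy'],1]); return c+d*(z-c[2])/d[2]
def proj(f,p):
    s=np.load('pics/'+f+'.npz'); W=s['world_to_cam']; q=W[:3,:3]@np.array(p)+W[:3,3]; return s['fx']*q[0]/q[2]+s['cx'],s['fy']*q[1]/q[2]+s['cy']
E
python3 - <<'E'
from h import *
snap('top','top0');snap('scene','scene0');print(readout.sense())
E
```

```text
{'time': 0.1, 'joint_pos': array([ 6.97072966e+01,  7.51285614e+00,  8.53258982e+01,  1.01212902e-03,
        8.72621166e+01, -4.89195900e+00]), 'qd': array([-0.02017588, -0.2450095 , -0.07850329,  0.09072888, -0.01608789,
        0.03266472]), 'joint_efforts': array([ 1.05220955e-03, -5.70956504e+01, -5.01937652e+01, -2.46184900e-04,
        8.22118542e-03,  1.27292975e-05]), 'tool_pos': array([159.12068003, 577.97469053, 230.30031148]), 'tcp_rot': array([-9.01004173e+01,  9.60918572e-03, -1.54008021e+01]), 'ft_force': array([0.63675391, 0.64101218, 0.14558222]), 'wrist_torque': array([-0.02991696, -0.02754931,  0.03954679]), 'finger_gap': 85.49172984990159}
```

View pics/top0.png

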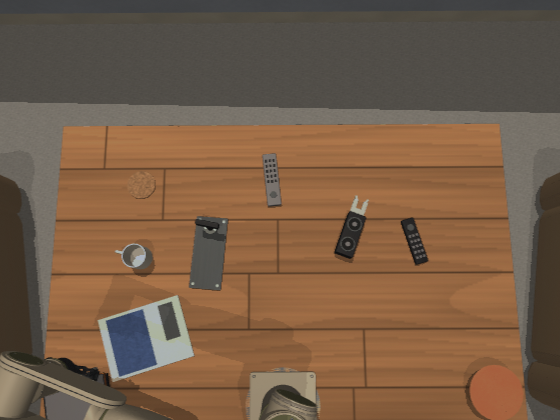

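View pics/scene0.png

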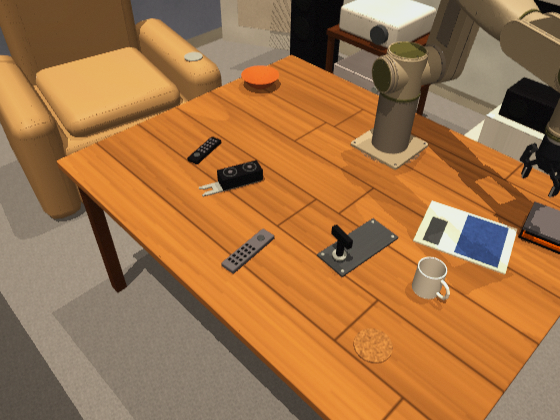

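Run:
```python
from h import *
im=cv2.imread('pics/top0.png')
a=cv2.resize(im[205:300,180:240],None,fx=6,fy=6,interpolation=cv2.INTER_CUBIC)
b=cv2.resize(im[185:280,325:385],None,fx=6,fy=6,interpolation=cv2.INTER_CUBIC)
cv2.imwrite('pics/c.png',np.hstack([a,b]))
print(ray('top0',285,400,0))
for p in [(194,287),(221,290),(199,217),(228,219)]: print(p,ray('top0',*p,10))
for p in [(355,197),(367,201)]: print(p,ray('top0',*p,6))
for p in [(337,253),(352,259),(364,216),(348,210)]: print(p,ray('top0',*p,56))
print(ray('top0',207,225,115))
```

```text
[16.31498448 -8.28114331  0.        ]
(194, 287) [385.25494704 299.76416957  10.        ]
(221, 290) [374.70570017 207.28042958  10.        ]
(199, 217) [628.01564097 288.66286254  10.        ]
(228, 219) [620.35020229 186.70890984  10.        ]
(355, 197) [ 697.66124402 -261.78890382    6.        ]
(367, 201) [ 682.960765   -303.67300083    6.        ]
(337, 253) [ 494.64172782 -186.15487203   56.        ]
(352, 259) [ 474.25713089 -235.84518032   56.        ]
(364, 216) [ 620.40184716 -281.71018626   56.        ]
(348, 210) [ 641.50932041 -227.88993449   56.        ]
[582.86897395 244.3488151  115.        ]
```

View pics/c.png

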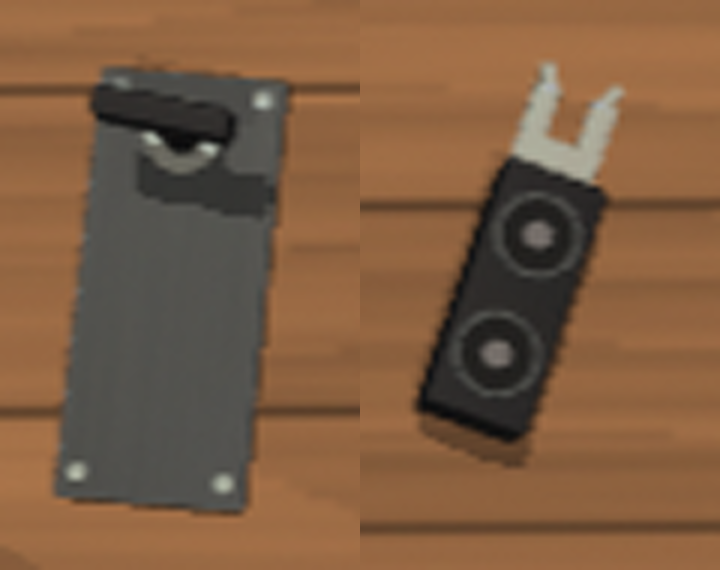

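Run:
```python
from h import *
def fit(px,local,z):
    w=np.array([ray('top0',*p,z)[:2] for p in px]);l=np.array(local,float)
    c=l.mean(0);m=w.mean(0);a=(l-c)@[1,1j];b=(w-m)@[1,1j];k=np.vdot(a,b);y=np.angle(k);q=m@[1,1j]-c@[1,1j]*np.exp(1j*y)
    print(np.round(q,1),'yaw',np.degrees(y),'res',np.abs(b-a*np.exp(1j*y)).round(1),'scale',abs(k)/np.vdot(a,a).real);return q,y
q,y=fit([(197.2,216.2),(228,219.2),(220.5,290.5),(189.2,287.5)],[(125,55),(125,-55),(-125,-55),(-125,55)],10)
print('post',q+85*np.exp(1j*y))
fit([(350,210.8),(366.2,217.5),(352,257.5),(334.7,252.5)],[(75,31),(75,-31),(-75,-31),(-75,31)],56)
# bar ends, washer
for u in [(95,105),(232,125)]: print(ray('top0',180+u[0]/6,205+u[1]/6,112))
print(readout.sense()['time'])
```

```text
(501.8+251.7j) yaw -5.140572648412615 res [0.4 2.  1.1 2.1] scale 0.9904141658026631
post (586.4615803618893+244.0970388416894j)
(557.4-234.5j) yaw -21.208502177250427 res [1.9 1.8 3.1 2.3] scale 0.9908856063858027
[591.85059225 281.69529761 112.        ]
[580.37320851 206.42738946 112.        ]
0.1
```

>>> {"name": "move_arm", "arguments": {
  "motion": "1.8 -3.6 0.5 0 0 0;3.6 -7.2 1 0 0 0;5.4 -10.8 1.5 0 0 0;7.2 -14.4 2 0 0 0;9 -18 2 0 0 0;10.8 -21.6 2 0 0 0;12.6 -25.2 2 0 0 0;14.4 -28.8 2 0 0 0;16.2 -32.4 2 0 0 0;18 -36 2 0 0 0"
}}

```text
time: 0.93
tool_pos: [339.5, 216.6, 251.1]
tcp_rot: [-90.0, -0.0, -15.4]
ft_force: [1.3, 0.5, -0.7]
finger_gap: 85.2
```

>>> {"name": "move_arm", "arguments": {
  "motion": "1.8 -3.6 0 0 0 0;3.6 -7.2 0 0 0 0;5.4 -10.8 0 0 0 0;7.2 -14.4 0 0 0 0;9 -18 0 0 0 0;10.8 -21.6 0 0 0 0;12.6 -25.2 0 0 0 0;14.4 -28.8 0 0 0 0;16.2 -32.4 0 0 0 0;18 -36 0 0 0 0"
}}

```text
time: 1.77
tool_pos: [519.6, -143.6, 250.8]
tcp_rot: [-90.0, 0.0, -15.4]
ft_force: [1.5, 1.6, 1.2]
finger_gap: 85.4
```

>>> {"name": "move_arm", "arguments": {
  "motion": "1.5 -3.5 -1 0 0 -2;3 -7 -2 0 0 -4;4 -9 -4 0 0 -5.5;4 -9 -4 0 0 -5.5;4 -9 -4 0 0 -5.5"
}}

```text
time: 2.18
tool_pos: [558.0, -232.0, 208.4]
tcp_rot: [-90.0, 0.3, -21.0]
ft_force: [-0.9, 0.4, 0.7]
finger_gap: 85.6
```

Run:
```python
from h import *
snap('wrist','w1');print(readout.sense()['tool_pos'],readout.sense()['tcp_rot'])
c,s=np.cos(np.radians(-21.2)),np.sin(np.radians(-21.2))
for a,b,z in [(75,31,56),(75,-31,56),(-75,-31,56),(-75,31,56),(147,0,0),(104,0,6)]: print(np.round(proj('w1',(557.4+c*a-s*b,-234.5+s*a+c*b,z))))
```

```text
[ 558.62711623 -231.28131323  210.10208573] [-89.96194015   0.15581331 -20.92366819]
[306. 266.]
[242. 266.]
[236. 103.]
[312. 103.]
[275. 298.]
[275. 268.]
```

View pics/w1.png

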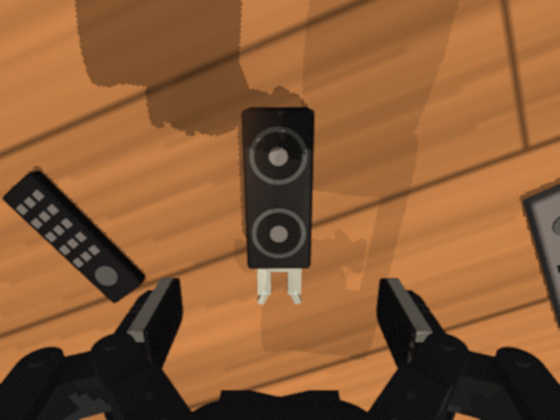

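```bash
cat >> h.py <<'E'
def fit(f,px,local,z):
    w=np.array([ray(f,*p,zz)[:2] for p,zz in zip(px,np.broadcast_to(z,len(px)))]);l=np.array(local,float)
    c=l.mean(0);m=w.mean(0);a=(l-c)@[1,1j];b=(w-m)@[1,1j];k=np.vdot(a,b);y=np.angle(k);q=m@[1,1j]-c@[1,1j]*np.exp(1j*y)
    print(np.round(q,1),'yaw',np.degrees(y).round(2),'res',np.abs(b-a*np.exp(1j*y)).round(1),'scale',abs(k)/np.vdot(a,a).real);return q,y
E
python3 - <<'E'
from h import *
fit('w1',[(310,268),(248,269),(242,108),(314,107)],[(75,31),(75,-31),(-75,-31),(-75,31)],56)
fit('w1',[(278.5,233.5),(278,157)],[(38,0),(-38,0)],56)
for p,z in [((257,301),6),((298,301),6),((279,304),0)]: print(ray('w1',*p,z))
E
```

```text
(561.9-231.9j) yaw -20.54 res [1.3 0.9 1.5 1.2] scale 0.9906120025590067
(563.9-233j) yaw -20.62 res [2.2 2.2] scale 0.9422157682990927
[ 687.82424002 -307.20387229    6.        ]
[ 704.98461618 -262.41865674    6.        ]
[ 704.66162813 -286.09146264    0.        ]
```

>>> {"name": "move_arm", "arguments": {
  "motion": "0.6 -0.2 -3 0 0 0;1.2 -0.45 -6 0 0 0;1.2 -0.45 -9.5 0 0 0;1.2 -0.45 -13 0 0 0;1.2 -0.45 -15 0 0 0;1.2 -0.45 -17 0 0 0;1.2 -0.45 -18.5 0 0 0;1.2 -0.45 -19.5 0 0 0;1.2 -0.45 -19.8 0 0 0;1.2 -0.45 -19.8 0 0 0"
}}

```text
time: 3.07
tool_pos: [571.4, -235.3, 13.6]
tcp_rot: [-90.0, 0.0, -20.8]
ft_force: [0.4, -0.3, 0.0]
finger_gap: 85.2
```

>>> {"name": "move_arm", "arguments": {
  "motion": "0 0 0 0 0 0;0 0 0 0 0 0;0 0 0 0 0 0;0 0 0 0 0 0;0 0 0 0 0 0;0 0 0 0 0 0;0 0 0 0 0 0;0 0 0 0 0 0;0 0 0 0 0 0;0 0 0 0 0 0",
  "fingers": 5.5,
  "squeeze": 60
}}

```text
time: 3.9
tool_pos: [572.7, -237.1, 15.6]
tcp_rot: [-90.0, -0.2, -20.9]
ft_force: [-1.4, -0.8, 6.7]
finger_gap: 61.4
```

>>> {"name": "move_arm", "arguments": {
  "motion": "0 0 0.5 0 0 0;0 0 1.5 0 0 0;0 0 3 0 0 0;0 0 5 0 0 0;0 0 7.5 0 0 0;0 0 10 0 0 0;0 0 12.5 0 0 0;0 0 15 0 0 0;0 0 17 0 0 0;0 0 18 0 0 0"
}}

```text
time: 4.73
tool_pos: [572.3, -236.4, 197.3]
tcp_rot: [-90.0, -0.2, -20.9]
ft_force: [0.4, 0.2, -3.2]
finger_gap: 61.4
```

>>> {"name": "move_arm", "arguments": {
  "motion": "-0.4 2 0 0 0 1;-1.2 5 0 0 0 3;-2 8.5 0 0 0 5;-3 12.5 0 0 0 7;-4 16.5 0 0 0 9;-5 20.5 0 0 0 11;-6 24.5 0 0 0 13;-6.6 28 0 0 0 14.5;-7 31 0 0 0 15.6;-7.2 33 0 0 0 15.6"
}}

```text
time: 5.57
tool_pos: [497.6, 96.9, 192.7]
tcp_rot: [-90.0, 0.1, -5.1]
ft_force: [0.4, -0.0, -5.9]
finger_gap: 61.2
```

>>> {"name": "move_arm", "arguments": {
  "motion": "0 0.5 0 0 0 0;0 0.5 0 0 0 0;0 0.5 0 0 0 0;0 0.5 0 0 0 0"
}}

```text
time: 5.9
tool_pos: [499.2, 98.0, 192.9]
tcp_rot: [-90.0, 0.0, -5.4]
ft_force: [0.8, 0.4, -5.1]
finger_gap: 61.1
```

Run:
```python
from h import *
snap('wrist','w2');s=readout.sense();print(s['tool_pos'],s['tcp_rot'],s['finger_gap'],s['ft_force'],s['wrist_torque'])
for p in [(586.5,244.1,10),(586.5,244.1,112)]: print(proj('w2',p))
```

```text
[499.34179449  97.82115495 193.03891878] [-9.00270838e+01  2.72379127e-02 -5.37944210e+00] 61.56498661287579 [ 0.28156756  0.08848657 -4.82593004] [-0.01085718 -0.04364253 -0.00961017]
(np.float64(424.54327517999263), np.float64(249.03317275025353))
(np.float64(477.83468548257537), np.float64(307.1370161843387))
```

View pics/w2.png

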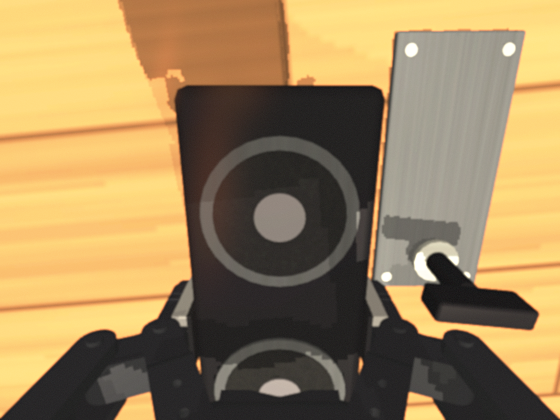

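Run:
```python
from h import *
q,y=fit('w2',[(396,32),(523,31),(374,284.5)],[(-125,-55),(-125,55),(125,-55)],10)
print('post',q+85*np.exp(1j*y))
# bar top corners from image: centre
print('bar', [ray('w2',*p,z)[:2].round(1) for p,z in [((480,303),112),((480,310),108)]])
for z in (231,233.5,236):
    q2,y2=fit('w2',[(178,87),(383,87)],[(-75,-31),(-75,31)],z)
print(ray('w2',279,218,233.5),ray('w2',279,388,233.5))
```

```text
(506.6+255.1j) yaw -4.5 res [1.2 2.2 2.8] scale 0.983315609814202
post (591.3663547612545+248.38885380932686j)
bar [array([582.9, 245.4]), array([592.3, 248.5])]
(490.4+100.8j) yaw -5.27 res [1.5 1.5] scale 0.9517791590586835
(490.4+100.8j) yaw -5.27 res [2.2 2.2] scale 0.9291036709905914
(490.5+100.8j) yaw -5.27 res [2.9 2.9] scale 0.9064281829224987
[454.83325952 103.62645442 233.5       ] [524.33345686  97.1973947  233.5       ]
```

>>> {"name": "move_arm", "arguments": {
  "motion": "-2 0 0 0 0 0;-5 1.5 0 0 0 0;-8 4 0 0 0 0;-8.65 7 0 0 0 0.3;-8.65 10 0 0 0 0.3;-8.65 13 0 0 0 0.3;-8.65 15.5 -0.5 0 0 0.3;-8.65 16.25 -2 0 0 0.3;-8.65 16.25 -4 0 0 0.3;-8.65 16.25 -6 0 0 0.3"
}}

```text
time: 6.78
tool_pos: [413.7, 261.6, 133.2]
tcp_rot: [-90.0, -0.1, -5.0]
ft_force: [1.0, 0.1, -5.2]
finger_gap: 61.2
```

>>> {"name": "move_arm", "arguments": {
  "motion": "0 0 -2 0 0 0;0 0 -4 0 0 0;0 0 -6 0 0 0;0 0 -7.5 0 0 0;0 0 -8.5 0 0 0;0 0 -9.3 0 0 0;0 0 -9.8 0 0 0;0 0 -10 0 0 0;0 0 -10 0 0 0"
}}

```text
time: 7.53
tool_pos: [413.1, 261.4, 33.5]
tcp_rot: [-90.0, -0.0, -5.0]
ft_force: [0.8, 0.0, -6.0]
finger_gap: 61.0
```

Run:
```python
from h import *
snap('scene','s3');s=readout.sense();print(s['tool_pos'],s['tcp_rot'],s['finger_gap'],s['ft_force'],s['wrist_torque'])
for p in [(586.5,244.1,10),(586.5,244.1,112)]: print(proj('s3',p))
snap('top','t3')
a=cv2.imread('pics/s3.png')[205:290,290:410];b=cv2.imread('pics/t3.png')[200:300,160:250]
a=cv2.resize(a,(720,510),interpolation=2);cv2.imwrite('pics/s3c.png',a)
```

```text
[413.34246493 261.6298164   33.89891172] [-8.99732861e+01 -4.25657601e-02 -5.01021518e+00] 61.0779679675097 [ 0.14445582 -0.44719451 -5.44242516] [ 0.00285067  0.00240671 -0.01338357]
(np.float64(339.0181225358988), np.float64(256.232273450457))
(np.float64(342.3191474816434), np.float64(232.6965647990666))
```

View pics/s3c.png

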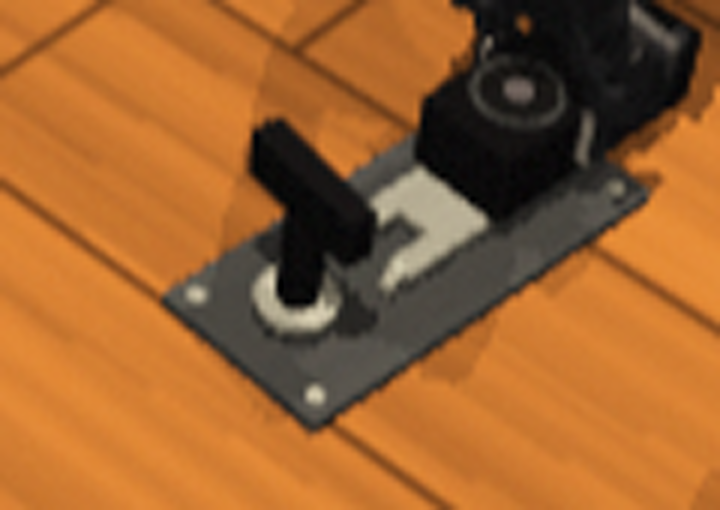

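>>> {"name": "move_arm", "arguments": {
  "motion": "0 0 -0.3 0 0 0;0 0 -0.6 0 0 0;0.7 -0.1 -0.6 0 0 0;1.4 -0.2 -0.6 0 0 0;2.1 -0.25 -0.6 0 0 0;2.8 -0.3 -0.6 0 0 0;3.5 -0.35 -0.6 0 0 0;4 -0.4 -0.6 0 0 0;4.5 -0.45 -0.6 0 0 0;5 -0.5 -0.6 0 0 0"
}}

```text
time: 8.47
tool_pos: [463.3, 256.3, 27.2]
tcp_rot: [-90.0, 0.0, -5.0]
ft_force: [-0.5, 0.6, -5.1]
finger_gap: 61.1
```

>>> {"name": "move_arm", "arguments": {
  "motion": "0.3 -0.03 0 0 0 0;0.6 -0.06 0 0 0 0;0.9 -0.1 0 0 0 0;1.2 -0.12 0 0 0 0;1.5 -0.14 0 0 0 0;1.8 -0.17 0 0 0 0;1.8 -0.17 0 0 0 0"
}}

```text
time: 9.05
tool_pos: [481.5, 254.8, 27.5]
tcp_rot: [-90.0, -0.0, -5.0]
ft_force: [1.2, -0.2, -5.6]
finger_gap: 61.1
```

Run:
```python
from h import *
snap('scene','s4');s=readout.sense();print(s['tool_pos'],s['tcp_rot'],s['finger_gap'],s['ft_force'],s['wrist_torque'])
a=cv2.imread('pics/s4.png')[205:290,290:410]
cv2.imwrite('pics/s4c.png',cv2.resize(a,(720,510),interpolation=2))
```

```text
[481.113652   254.78671436  27.36343681] [-8.99935692e+01 -9.89234123e-03 -5.01175054e+00] 61.05958105435747 [ 0.30122504  0.0318368  -5.22119096] [ 0.0719558  -0.02100754 -0.04075696]
```

View pics/s4c.png

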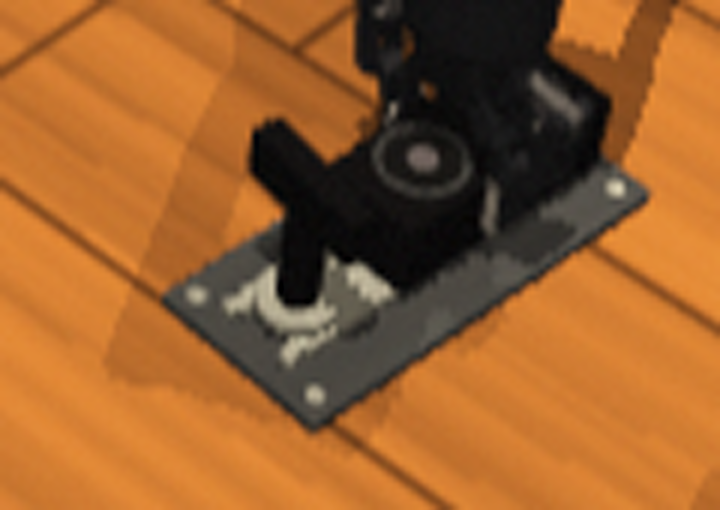

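The fork straddles the post, with its prongs visible either side of the washer at (240,302) and (305,345) in the crop and no side force. I'll slide on until contact.

>>> {"name": "move_arm", "arguments": {
  "motion": "0.15 -0.01 0 0 0 0;0.3 -0.03 0 0 0 0;0.45 -0.04 0 0 0 0;0.6 -0.05 0 0 0 0;0.7 -0.06 0 0 0 0;0.7 -0.06 0 0 0 0"
}}

```text
time: 9.6
tool_pos: [488.1, 254.2, 27.4]
tcp_rot: [-90.0, -0.0, -5.0]
ft_force: [-0.5, -0.5, -5.2]
finger_gap: 61.2
```

>>> {"name": "move_arm", "arguments": {
  "motion": "0.1 -0.01 0 0 0 0;0.2 -0.02 0 0 0 0;0.3 -0.03 0 0 0 0;0.3 -0.03 0 0 0 0"
}}

```text
time: 9.93
tool_pos: [491.1, 253.8, 27.4]
tcp_rot: [-90.0, -0.0, -5.0]
ft_force: [0.2, 0.2, -4.5]
finger_gap: 61.4
```

>>> {"name": "move_arm", "arguments": {
  "motion": "0.1 -0.01 0 0 0 0;0.2 -0.02 0 0 0 0;0.3 -0.03 0 0 0 0;0.3 -0.03 0 0 0 0"
}}

```text
time: 10.27
tool_pos: [492.2, 253.6, 26.7]
tcp_rot: [-90.0, 0.2, -5.0]
ft_force: [-5.0, 1.8, -6.7]
finger_gap: 61.5
```

>>> {"name": "move_arm", "arguments": {
  "motion": "-0.1 0.01 -0.1 0 0 0;-0.1 0.01 -0.2 0 0 0;-0.1 0.01 -0.25 0 0 0;-0.1 0.01 -0.25 0 0 0"
}}

```text
time: 10.6
tool_pos: [491.9, 253.7, 25.6]
tcp_rot: [-90.0, 0.1, -5.0]
ft_force: [-12.6, -1.9, 8.2]
finger_gap: 61.4
```

>>> {"name": "move_arm", "arguments": {
  "motion": "-0.05 0 0 0 0 0;-0.1 0 0 0 0 0;-0.1 0 0 0 0 0;-0.1 0 0 0 0 0"
}}

```text
time: 10.93
tool_pos: [492.0, 253.8, 25.6]
tcp_rot: [-90.0, -0.0, -5.0]
ft_force: [-6.8, -1.5, 4.3]
finger_gap: 61.4
```

>>> {"name": "move_arm", "arguments": {
  "motion": "0 0 0 0 0 0;0 0 0 0 0 0;0 0 0 0 0 0;0 0 0 0 0 0;0 0 0 0 0 0;0 0 0 0 0 0",
  "fingers": 8.5
}}

```text
time: 11.43
tool_pos: [492.0, 253.7, 24.9]
tcp_rot: [-90.0, -0.0, -5.0]
ft_force: [-1.2, 0.4, -0.0]
finger_gap: 84.9
```

>>> {"name": "move_arm", "arguments": {
  "motion": "0 0 1 0 0 0;0 0 2.5 0 0 0;0 0 5 0 0 0;0 0 8 0 0 0;0 0 11 0 0 0;0 0 14 0 0 0;0 0 17 0 0 0;0 0 19 0 0 0;0 0 20 0 0 0;0 0 20 0 0 0"
}}

```text
time: 12.27
tool_pos: [493.3, 254.3, 228.5]
tcp_rot: [-89.9, -0.3, -5.0]
ft_force: [0.6, -0.1, 0.1]
finger_gap: 84.7
```

Run:
```python
from h import *
snap('wrist','w5');s=readout.sense();print(s['tool_pos'],s['joint_pos'],s['ft_force'])
print(proj('w5',(589,246,112)),proj('w5',(589,246,10)))
```

```text
[492.37515461 253.90778626 225.91250935] [ 2.19759146e+01  3.66943335e-01  9.32596150e+01  6.46509209e-04
  8.62388280e+01 -6.30246731e+01] [-0.29249213 -0.06296871  0.21541078]
(np.float64(276.9689940940337), np.float64(303.93266389751204)) (np.float64(277.2549849721503), np.float64(252.13821384723119))
```

View pics/w5.png

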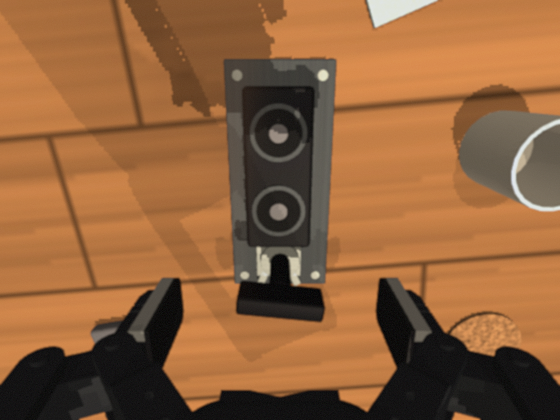

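Run:
```python
from h import *
for z in (116,118,120): 
    a=ray('w5',237,313,z)[:2];b=ray('w5',323,320,z)[:2];d=b-a;n=np.array([d[1],-d[0]])/np.linalg.norm(d)
    m=(a+b)/2; print(z,a,b,'len',np.linalg.norm(d),'yaw',np.degrees(np.arctan2(d[1],d[0])),'c',m-9*n)
fit('w5',[(279,133.5),(279,212)],[(-38,0),(38,0)],66)
q,y=fit('w5',[(245,87),(313,87),(248,247),(308,247)],[(-75,-31),(-75,31),(75,-31),(75,31)],66);print('slot',q+110*np.exp(1j*y))
q,y=fit('w5',[(223.5,59),(336.5,59),(235,282)],[(-125,-55),(-125,55),(125,-55)],10)
print('post',q+85*np.exp(1j*y))
a=cv2.imread('pics/w5.png')[235:330,225:335];cv2.imwrite('pics/w5c.png',cv2.resize(a,(660,570),interpolation=2))
```

```text
116 [592.4744578 210.3907866] [606.50905213 285.50388459] len 76.41300496298147 yaw 79.4165386783788 c [590.6448593  249.60034412]
118 [591.04229155 210.80084764] [604.96679994 285.3247661 ] len 75.81362909048558 yaw 79.41653867837873 c [589.15765009 249.7158154 ]
120 [589.6101253  211.21090869] [603.42454776 285.14564761] len 75.2142532179897 yaw 79.41653867837866 c [587.67044087 249.83128668]
(483.2+257j) yaw -4.93 res [1.6 1.6] scale 0.9591132252924642
(482.2+256.6j) yaw -5.27 res [3.  2.7 1.9 2.2] scale 0.9764342963877235
slot (591.7797654680242+246.55044223156787j)
(506.7+256.5j) yaw -4.87 res [1.2 1.4 2.4] scale 0.9866171088288537
post (591.3611060722635+249.32421551041338j)
```

View pics/w5c.png

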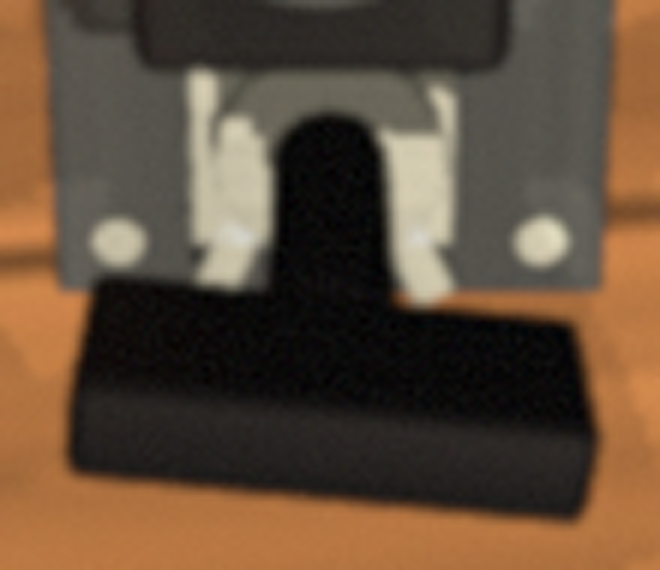

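>>> {"name": "move_arm", "arguments": {
  "motion": "1 0 0 0 0 7;2 -0.1 0 0 0 14;3 -0.2 0 0 0 21;4 -0.3 0 0 0 28;5 -0.4 0 0 0 35;6 -0.5 0 0 0 42;7 -0.6 0 0 0 49;8 -0.6 0 0 0 56;9 -0.7 0 0 0 63;9.85 -0.7 0 0 0 70"
}}

```text
time: 13.15
tool_pos: [589.7, 246.0, 221.5]
tcp_rot: [-89.8, 0.2, 65.3]
ft_force: [0.0, -0.2, -0.0]
finger_gap: 84.8
```

>>> {"name": "move_arm", "arguments": {
  "motion": "0 0 0 0 0 7;0 0 0 0 0 14.5;0 0 0 0 0 14.5;0 0 -2 0 0 14.5;0 0 -4 0 0 14.5;0 0 -6 0 0 14.5;0 0 -6 0 0 14.5;0 0 -6 0 0 14.5"
}}

```text
time: 13.82
tool_pos: [588.4, 246.1, 161.9]
tcp_rot: [-89.7, 0.2, 79.4]
ft_force: [-0.6, -0.5, -0.1]
finger_gap: 85.4
```

Run:
```python
from h import *
snap('wrist','w6');s=readout.sense();print(s['tool_pos'],s['tcp_rot'],s['joint_pos'],s['ft_force'])
```

```text
[589.62619197 246.49692956 164.06085654] [-8.98950922e+01  5.71699530e-02  7.93915063e+01] [ 1.80923329e+01  1.57273137e+01  8.29644653e+01  2.37237861e-04
  8.14276949e+01 -1.51299157e+02] [ 0.10713152 -0.14825734  0.41743635]
```

View pics/w6.png

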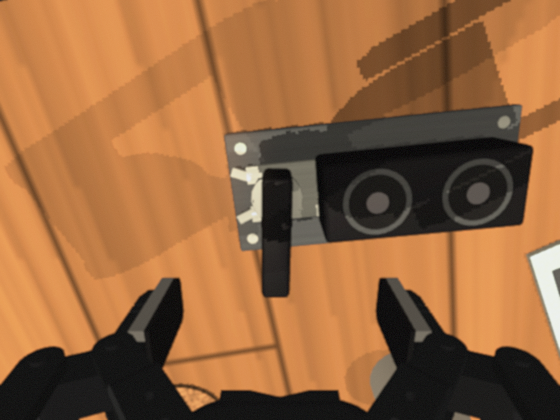

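Run:
```python
from h import *
print(ray('w6',277.5,172,118),ray('w6',276.5,296,118),proj('w6',(591,247,118)),proj('w6',(589.6,246.5,118)))
```

```text
[582.80304774 206.33585005 118.        ] [598.17619052 284.57425795 118.        ] (np.float64(276.6067729747913), np.float64(240.43601170965596)) (np.float64(278.76663361168903), np.float64(239.27705110036803))
```

>>> {"name": "move_arm", "arguments": {
  "motion": "0.12 -0.03 -2 0 0 -1;0.12 -0.03 -4 0 0 -1;0.12 -0.03 -5.5 0 0 -1;0.12 -0.03 -6.7 0 0 -1;0.12 -0.03 -7.4 0 0 -1;0.12 -0.03 -7.6 0 0 -1;0.12 -0.03 -7.6 0 0 -1"
}}

```text
time: 14.45
tool_pos: [591.7, 246.4, 89.1]
tcp_rot: [-90.0, -0.0, 78.5]
ft_force: [0.1, 0.2, -0.7]
finger_gap: 85.2
```

>>> {"name": "move_arm", "arguments": {
  "motion": "0 0 0 0 0 0;0 0 0 0 0 0;0 0 0 0 0 0;0 0 0 0 0 0;0 0 0 0 0 0;0 0 0 0 0 0;0 0 0 0 0 0;0 0 0 0 0 0;0 0 0 0 0 0;0 0 0 0 0 0",
  "fingers": 1.2,
  "squeeze": 60
}}

```text
time: 15.28
tool_pos: [591.1, 246.6, 89.3]
tcp_rot: [-90.0, -0.0, 78.5]
ft_force: [-4.1, 0.3, 6.2]
finger_gap: 16.8
```

>>> {"name": "move_arm", "arguments": {
  "motion": "0 0 -0.02 0 0 -5;0 0 -0.04 0 0 -10;0 0 -0.07 0 0 -15;0 0 -0.09 0 0 -20;0 0 -0.11 0 0 -25;0 0 -0.13 0 0 -30;0 0 -0.15 0 0 -35;0 0 -0.17 0 0 -40;0 0 -0.2 0 0 -45;0 0 -0.22 0 0 -50"
}}

```text
time: 16.12
tool_pos: [591.1, 246.4, 87.1]
tcp_rot: [-90.0, 0.0, 28.3]
ft_force: [-4.5, -1.3, 6.0]
finger_gap: 17.6
```

>>> {"name": "move_arm", "arguments": {
  "motion": "0 0 -0.02 0 0 -5;0 0 -0.04 0 0 -10;0 0 -0.07 0 0 -15;0 0 -0.09 0 0 -20;0 0 -0.11 0 0 -25;0 0 -0.13 0 0 -30;0 0 -0.15 0 0 -35;0 0 -0.17 0 0 -40;0 0 -0.2 0 0 -45;0 0 -0.22 0 0 -50"
}}

```text
time: 16.95
tool_pos: [590.8, 246.3, 84.9]
tcp_rot: [-90.1, 0.1, -21.7]
ft_force: [-5.7, -1.1, 7.5]
finger_gap: 17.4
```

```bash
python3 -c "
from h import *
s=readout.sense();print(s['tool_pos'],s['tcp_rot'],s['joint_pos'],s['ft_force'],s['wrist_torque'],s['finger_gap'])"
```

```text
[590.7906952  246.26559754  84.90570174] [-9.00597596e+01  7.03046132e-02 -2.17291317e+01] [ 1.80407933e+01  1.98313679e+01  8.65980768e+01 -9.98447459e-04
  7.36628214e+01 -5.02298301e+01] [-5.718196   -1.05190816  7.49351324] [-0.40738807  1.37359624  0.06635321] 17.40878749346069
```

>>> {"name": "move_arm", "arguments": {
  "motion": "0 0 -0.02 0 0 -4;0 0 -0.04 0 0 -8;0 0 -0.05 0 0 -12;0 0 -0.05 0 0 -12"
}}

```text
time: 17.28
tool_pos: [590.7, 246.2, 84.4]
tcp_rot: [-90.1, 0.1, -33.7]
ft_force: [-6.2, -1.3, 7.0]
finger_gap: 17.1
```

```bash
python3 -c "
from h import *
s=readout.sense();print(s['tool_pos'],s['tcp_rot'],s['ft_force'],s['wrist_torque'],s['finger_gap'])"
```

```text
[590.72294105 246.24487219  84.35138944] [-9.00795591e+01  6.46303819e-02 -3.37489023e+01] [-6.18378265 -1.29527709  7.02556032] [-0.40709218  1.36288365 -0.1569991 ] 17.11625533920793
```

>>> {"name": "move_arm", "arguments": {
  "motion": "0 0 -0.02 0 0 -4;0 0 -0.04 0 0 -8;0 0 -0.05 0 0 -12;0 0 -0.05 0 0 -12"
}}

```text
time: 17.62
tool_pos: [590.7, 246.4, 84.0]
tcp_rot: [-90.1, 0.1, -45.7]
ft_force: [-6.3, -0.6, 8.2]
finger_gap: 17.3
```

```bash
python3 -c "
from h import *
s=readout.sense();print(s['tool_pos'],s['tcp_rot'],s['ft_force'],s['wrist_torque'],s['finger_gap'])"
```

```text
[590.66597502 246.35715978  83.97089108] [-9.00890966e+01  5.59664036e-02 -4.57456573e+01] [-6.32329927 -0.56825367  8.24026616] [-0.38549979  1.57747937 -0.19662055] 17.256413115896883
```

>>> {"name": "move_arm", "arguments": {
  "motion": "0 0 -0.02 0 0 -4;0 0 -0.04 0 0 -8;0 0 -0.04 0 0 -8"
}}

```text
time: 17.87
tool_pos: [590.7, 246.4, 83.9]
tcp_rot: [-90.1, 0.0, -53.7]
ft_force: [-7.7, -0.4, 10.9]
finger_gap: 17.2
```

```bash
python3 -c "
from h import *
s=readout.sense();print(s['tcp_rot'],s['ft_force'],s['wrist_torque'],s['finger_gap'])"
```

```text
[-9.00936431e+01  4.31577568e-02 -5.37385709e+01] [-7.70889731 -0.37513771 10.89831597] [-0.37541258  1.81119911 -0.02519839] 17.208352926556483
```

>>> {"name": "move_arm", "arguments": {
  "motion": "0 0 -0.02 0 0 -4;0 0 -0.04 0 0 -8;0 0 -0.04 0 0 -8"
}}

```text
time: 18.12
tool_pos: [591.2, 246.4, 84.1]
tcp_rot: [-90.0, -0.0, -61.6]
ft_force: [-7.0, -2.8, 11.6]
finger_gap: 17.1
```

```bash
python3 -c "
from h import *
s=readout.sense();print(s['tcp_rot'],s['ft_force'],s['wrist_torque'],s['finger_gap'])"
```

```text
[-9.00424553e+01 -2.93865025e-02 -6.15994190e+01] [-6.97856468 -2.76090183 11.57937382] [-0.52251611  1.60828871  1.82726026] 17.12124434757136
```

>>> {"name": "move_arm", "arguments": {
  "motion": "0 0 0 0 0 0;0 0 0 0 0 -2;0 0 0 0 0 -4;0 0 0 0 0 -6;0 0 0 0 0 -6;0 0 0 0 0 -6",
  "squeeze": 110
}}

```text
time: 18.62
tool_pos: [591.2, 246.4, 84.2]
tcp_rot: [-90.0, -0.1, -67.2]
ft_force: [-7.4, -3.0, 12.1]
finger_gap: 16.3
```

```bash
python3 -c "
from h import *
s=readout.sense();print(s['tool_pos'],s['tcp_rot'],s['ft_force'],s['wrist_torque'],s['finger_gap'])"
```

```text
[591.1588574  246.44056434  84.18288865] [-9.00366930e+01 -7.37986744e-02 -6.72240109e+01] [-7.4073584  -2.98724551 12.14141592] [-0.54499654  1.68311729  3.56949232] 16.31899799255103
```

>>> {"name": "move_arm", "arguments": {
  "motion": "0 0 0 0 0 0;0 0 0 0 0 0;0 0 0 0 0 0;0 0 0 0 0 0;0 0 0 0 0 0;0 0 2 0 0 0;0 0 4 0 0 0;0 0 6 0 0 0;0 0 8 0 0 0;0 0 8 0 0 0",
  "fingers": 8.5
}}

```text
time: 19.45
tool_pos: [594.1, 247.2, 168.0]
tcp_rot: [-89.6, -0.0, -67.5]
ft_force: [-0.2, 1.1, 1.2]
finger_gap: 85.4
```

Run:
```python
from h import *
snap('wrist','w7');s=readout.sense();print(s['tool_pos'],s['tcp_rot'],s['joint_pos'],s['ft_force'])
print(proj('w7',(591,246.5,113)))
```

```text
[593.38460363 246.97690222 165.73204975] [-8.96854813e+01 -1.82457685e-02 -6.75105406e+01] [ 1.80253102e+01  1.57949684e+01  8.27067185e+01  6.36560836e-03
  8.11833286e+01 -4.46515773e+00] [ 0.99164612 -0.50656521 -0.61189267]
(np.float64(270.39179623586114), np.float64(233.7504757232683))
```

View pics/w7.png

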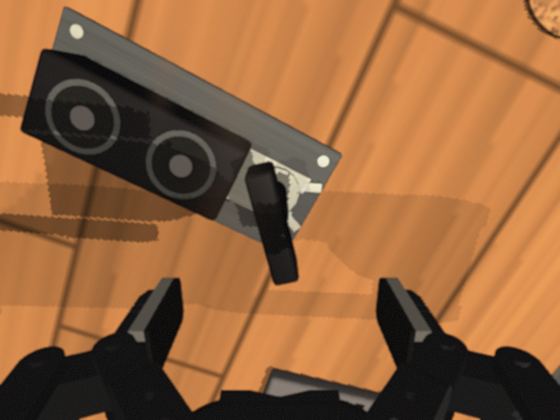

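Run:
```python
from h import *
def ang(a,b,z):
    p,q=ray('w7',*a,z)[:2],ray('w7',*b,z)[:2];d=q-p;return p.round(1),q.round(1),np.degrees(np.arctan2(d[1],d[0]))
print('bar',ang((260,165),(288,283),112))
print('slab',ang((65,8),(340,155),10))
print('spk',ang((82,117),(180.5,165.5),66),ang((22,130),(217,220),66))
```

```text
bar (array([569.1, 284.3]), array([615.2, 217.7]), np.float64(-55.256725648363975))
slab (array([389.5, 319.2]), array([634.3, 298. ]), np.float64(-4.9422152929466945))
spk (array([445.4, 258.9]), array([517.8, 252.4]), np.float64(-5.19067247728772)) (array([408.9, 234.3]), array([556. , 222.6]), np.float64(-4.555462652999076))
```

>>> {"name": "move_arm", "arguments": {
  "motion": "0 0 0 0 0 6;0 0 0 0 0 12;0 0 -2 0 0 12;0 0 -4 0 0 12;0 0 -6 0 0 12;0 0 -7.5 0 0 12;0 0 -8 0 0 12;0 0 -8 0 0 12"
}}

```text
time: 20.17
tool_pos: [589.4, 245.7, 79.2]
tcp_rot: [-90.3, 0.1, -55.5]
ft_force: [-0.0, -0.1, 0.4]
finger_gap: 85.0
```

>>> {"name": "move_arm", "arguments": {
  "motion": "0 0 0 0 0 0;0 0 0 0 0 0;0 0 0 0 0 0;0 0 0 0 0 0;0 0 0 0 0 0;0 0 0 0 0 0;0 0 0 0 0 0;0 0 0 0 0 0;0 0 0 0 0 0;0 0 0 0 0 0",
  "fingers": 1.2,
  "squeeze": 115
}}

```text
time: 21.0
tool_pos: [591.5, 246.1, 83.7]
tcp_rot: [-90.0, -0.0, -55.5]
ft_force: [-3.9, -2.6, 6.8]
finger_gap: 16.5
```

```bash
python3 -c "
from h import *
s=readout.sense();print(s['tcp_rot'],s['ft_force'],s['wrist_torque'],s['finger_gap'])"
```

```text
[-9.00119647e+01 -2.89058349e-02 -5.54748465e+01] [-3.94957064 -2.5523022   6.77188921] [-0.52141278  0.79750148  0.26090016] 16.52868689146642
```

>>> {"name": "move_arm", "arguments": {
  "motion": "0 0 0 0 0 -1;0 0 0 0 0 -2;0 0 0 0 0 -3;0 0 0 0 0 -3"
}}

```text
time: 21.33
tool_pos: [591.5, 246.1, 83.7]
tcp_rot: [-90.0, -0.1, -58.5]
ft_force: [-3.5, -2.7, 5.9]
finger_gap: 16.2
```

```bash
python3 -c "
from h import *
s=readout.sense();print(s['tcp_rot'],s['ft_force'],s['wrist_torque'],s['finger_gap'])"
```

```text
[-9.00151294e+01 -5.77568899e-02 -5.84517744e+01] [-3.54871896 -2.68615749  5.86401117] [-0.64267894  0.72945523  1.38269328] 16.232159357387403
```

>>> {"name": "move_arm", "arguments": {
  "motion": "0 0 0 0 0 -1;0 0 0 0 0 -2;0 0 0 0 0 -3;0 0 0 0 0 -4;0 0 0 0 0 -5;0 0 0 0 0 -6;0 0 0 0 0 -6;0 0 0 0 0 -6"
}}

```text
time: 22.0
tool_pos: [591.5, 246.1, 83.8]
tcp_rot: [-90.0, -0.1, -64.3]
ft_force: [-3.9, -2.5, 7.8]
finger_gap: 16.3
```

```bash
python3 -c "
from h import *
s=readout.sense();print(s['tool_pos'],s['tcp_rot'],s['ft_force'],s['wrist_torque'],s['finger_gap'])"
```

```text
[591.48627684 246.08140722  83.75617723] [-90.01909691  -0.10118191 -64.25766306] [-3.90011496 -2.479064    7.83859467] [-0.73508542  0.69003965  3.06967182] 16.29994569836461
```

>>> {"name": "move_arm", "arguments": {
  "motion": "0 0 0 0 0 0;0 0 0 0 0 0;0 0 0 0 0 0;0 0 0 0 0 0;0 0 0 0 0 0;0 0 2 0 0 0;0 0 4 0 0 0;0 0 6 0 0 0;0 0 8 0 0 0;0 0 8 0 0 0",
  "fingers": 8.5
}}

```text
time: 22.83
tool_pos: [594.1, 247.2, 168.1]
tcp_rot: [-89.6, -0.1, -64.5]
ft_force: [1.3, 0.3, 0.3]
finger_gap: 84.9
```

Run:
```python
from h import *
snap('wrist','w8');s=readout.sense();print(s['tool_pos'],s['tcp_rot'],s['ft_force'])
```

```text
[593.43005959 246.95079818 165.81932408] [-8.96794525e+01 -3.89087638e-02 -6.45129042e+01] [0.70730847 0.51605147 0.17768314]
```

View pics/w8.png

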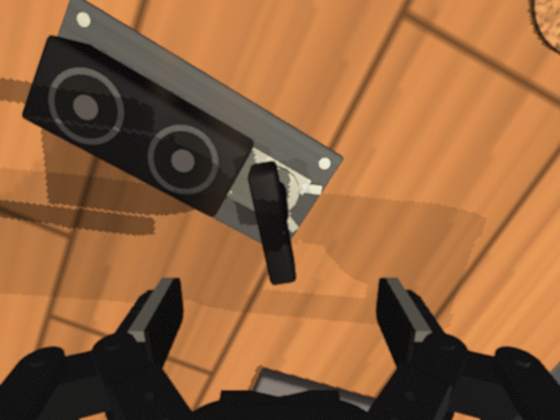

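The bar runs from (262,165) to (284,282), and the drivers are at (86,107) and (183,160). I'll compare the bar's angle with the last look, then hand in.

Run:
```python
from h import *
def ang(a,b,z):
    p,q=ray('w8',*a,z)[:2],ray('w8',*b,z)[:2];d=q-p;return p.round(1),q.round(1),np.degrees(np.arctan2(d[1],d[0]))
print('bar',ang((261,165),(285,283),112)); print('spk',ang((86,107),(182.5,160),66))
print('slab',ang((69,0),(342,157),10))
r.hand_in()
```

```text
bar (array([567.8, 283.1]), array([615.1, 217.9]), np.float64(-54.050891767002206))
spk (array([445.8, 258.7]), array([517.7, 252.6]), np.float64(-4.817249122296353))
slab (array([387.6, 314.9]), array([634.3, 299.1]), np.float64(-3.6577348375464185))
the job is handed in; nothing more can be done
```

The speaker is on the stand head with its fork home on the post and the T-knob screwed down to a firm stop. The gripper is open and clear, and I handed the job in at about 23 s. `hand_in` gives no verdict, so success is not confirmed.

- **Fork:** I slid the tongue under the washer until it touched the post, with a push-back of about 5 N, then lowered the speaker flat and released it. At the last look the slot point was within about 3 mm of the post. The speaker's yaw was about −5° and the slab's measured between −3.7° and −5°.
- **Knob:** it turned about 133° clockwise before it stopped.
- **Tightness check:** I gripped the bar again and turned harder, up to about 3 N m. The torque rose at once and the bar held its angle, −55.3° before and −54.1° after, within picture error.
- **Not measured:** I could not read the knob value or the washer force directly. I take them as tight from that firm stop. The bar slipped in the pads by about 10° each time it hit the stop.
- **Camera disagreements:** the top and wrist cameras differed by up to 5 mm on where the post is. The force at contact settled where home was.
- **Bystanders:** I never touched the remotes or the mug, though I took no final picture of all three.

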